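# Empty the coffee-pod dispenser into its catch basket and hold the gate open

### The job

I want to brush out the pod dispenser. Hang its steel catch basket by the eye on the hook under the column and let go of it; then pull the sprung gate out by its bow handle until the line across it meets the edge of the front lip, so that both pods drop into the hanging basket. The gate springs shut if let go, so the program finishes while still holding it at the line; leave the things round about where they stand.

Things in the scene. Friction and masses are not known exactly. Their poses are not given: they have to be found in the camera images.
- dispenser: Pod dispenser, fixed: white foot 115 x 130 x 8 mm; white upright at +y (inner face y = 64 mm, z to 252) carrying a clear column (60 mm inside, 70 outside, z 173 to 245 mm). Origin on the worktop under the column's axis; -x = front, the way the gate pulls; +y to the upright. Under the column it is open to front, rear and -y from z 8 to 164 mm; arms join column and upright from z = 166 mm.
- hook_seat (a point): Seat of the steel hook under the column: the centre line of the 6 mm round rod, 15.5 mm from the upright's inner face, at dispenser (0, 48.5, 118) mm. The rod runs level to -y for 20 mm, then 8 mm out and 8 mm up at 45 degrees to its tip.
- hook_tip (a point): Tip of the hook (centre of its round end, radius 3 mm), at dispenser (0, 36, 126) mm: the eye is passed over it towards +y, then lowered. A black rubber bumper at z 36 to 48 mm, its face at dispenser y = 51 mm, keeps the hanging basket level.
- gate (a joint): Travel of the gate, a 5 mm steel plate that closes the column's bottom: 0 m = shut (sprung home), grows as it is pulled to the dispenser's -x; 0.065 m = line at the lip's edge; the column is fully open from about 0.056 m; stop at 0.085 m. A spring pulls it shut with about 4 N at 0 and 9.5 N at 0.065 m.
- gate_bar (a point): Middle of the gate's black bow handle: a round bar 11 mm thick, level, along the dispenser's y, straight for 42 mm, axis at z = 202 mm, at dispenser x = -92 mm when shut (57 mm in front of the column). Behind and below it runs the gate's steel tongue, 36 mm wide, top at z = 173 mm. Moves with the gate.
- gate_mark (a point): Black line across the top of the gate, 2.5 mm wide; hidden inside when shut. Moves with the gate; at the right travel its x in the dispenser's axes equals that of lip_edge.
- lip_edge (a point): Front edge of the steel lip that bridges the gate in front of the column, at dispenser (-44, 0, 176) mm: the line is pulled to here.
- basket: Loose catch basket of sheet steel, about 0.12 kg, open box 72 (x) x 92 (y) x 55 mm high, walls 3 mm, standing upright on the worktop. Origin: centre of its underside; +y = towards its eye plate, -y = towards its handle, z up. Hangs with its axes parallel to the dispenser's, leaning at most 3 degrees, its origin at about dispenser (0, 4, 31) mm.
- basket_grip (a point): Grip point in the basket's flat grey handle, at basket (0, -114, 46) mm: the handle is 14 mm thick (x), 18 mm high, and runs along y from -70 to -150 mm. It stays clear of the column when the basket is hung.
- basket_eye (a point): Centre of the 22 mm round eye in the upright plate on the basket's +y wall (plate 44 mm wide, 3 mm thick, top at z = 101 mm), at basket (0, 44.5, 78) mm; the hole's axis is y. Hung: about 8 mm below hook_seat.
- pod_low: Lower of the two coffee pods in the column, 53 mm wide, 29 mm high, 12 g, resting on the gate. Origin: centre of its underside.
- pod_high: Upper pod, same size, standing on the lower. Origin: centre of its underside.
- mug: Bystander: white mug with blue sprigs, 98 mm high, on a wooden coaster near the right front. Origin: underside.
- tea_box: Bystander: dark tea carton, 50 x 73 x 112 mm, behind the dispenser. Origin: underside. Above it wall cupboards begin 0.5 m over the worktop and reach forward to about x = 0.6 m: keep the wrist out from under them.
- spice_jar_1: Bystander: spice jar with a green cap, 46 mm wide, 106 mm high, behind the dispenser to the left. Origin: underside.
Not all that is in view belongs to the job. What is shaped like the pod_high but yellow is not meant.

How it is judged:
By the outcome, as a careful person would: the job done as asked, in the order asked, and still so for the second after the job is handed in, while the arm keeps its last pose, push and grip.
It also fails if it takes over 61 s, if anything falls off the work surface, if the arm or the gripper's body presses on something with over 40 N, if the wrist force passes 120 N, or if a joint passes its speed limit or range.

### The arm

A 6-joint arm with a two-finger parallel gripper is mounted at the origin on a cart in front of the work surface, level with it; the furniture and walls round the work are solid. World frame = base frame: x ahead of the robot, y to its left, z up, the work surface at z = 0. Lengths are in mm, angles in rad, forces in N, time in s.
With the tool pointing down it reaches from about 350 to 775 mm from the base axis. Payload 7.3 kg.
Tool frame: the origin (TCP) lies between the finger pads; the fingertips stand 14 mm ahead of it and the grasp point (between the pads) lies 5 mm behind it; z points along the fingers, y is the line along which they close (so a half turn about z gives the same grasp; the last joint's range is limited). The gripper opens to 92 mm and grips with 3 to 60 N. Pads are 19 mm wide; open, the fingers measure 130 mm over their backs; the gripper's body (75 mm by 190 mm) begins 47 mm behind the grasp point.
Start: joints at [1.174, 0.342, 1.524, -0, 1.275, -0.146], TCP at [130.277, 508.597, 240.741] pointing down, gripper open.
Joint ranges: [-2.53, 2.53], [-0.77, 2.02], [0.04, 2.7], [-1, 4.14], [0.28, 2.66], [-3.11, 3.11]. Speed limits (rad/s): [2.57, 2.57, 3.14, 3.14, 3.14, 3.14].

### API

Orientations are given as [roll, pitch, yaw] about the fixed x, y, z axes, in that order (R = Rz(yaw) Ry(pitch) Rx(roll)).
In Python, from plant import get_obs, cams, close_job gives the robot as it stands. The module is installed in compiled form; this text tells all that it offers.
- The arm moves only by the shell command python3 -m creep 'ROWS'. ROWS is JSON, a list of rows, each an object of numbers: "hand": the opening, from 0 (shut) to 1 (fully open); "tx", "ty", "tz": the shift along the tool's x, y, z in m; "spin": the turn about the tool's z in degrees. In form: [{"hand": .., "tx": .., "ty": .., "tz": .., "spin": ..}, ...]. A call has 1 to 5 rows; each row shifts and turns the commanded pose from where the row before left it, along the tool's axes as they then stand; what a row does not reach is not made up. A row lasts 1/8 s, in which the tool goes at most 62.5 mm and 10.7 degrees, less where a joint would pass 70% of its speed; a pose out of reach is approached as far as the arm can. A call is refused whole if a number of a shift passes 0.0625 or a number of a turn 10.7, either way. A call with a gripper value outside its range is refused whole. The fingers move at their own pace and stop on an object; the grip force is fixed at half the most. Time passes only in rows, so rows that do not move let the fingers close. It gives the time, the measured TCP pose, the force, the opening and the grip force at its end, in the units of the state.
- get_obs(): the state, without advancing time (a new reading comes with each control period).
- cams.capture(name): name is "scene" or "top" or "wrist"; returns a dict with "color" (384x512x3 uint8, red, green, blue), "K" (3x3 intrinsics, pixels), "R" (3x3) and "t" (3): a world point X has camera coordinates R X + t. Camera axes: x right, y down, z forward; pixel columns grow to the right and rows downward; lengths in mm; the calibration is good to about 2 mm. A picture is of the moment at which its call begins. There is no depth.
- close_job(): hands the job in; it is judged then, once.
The state is a dict: "time": time; "joint_positions": joint angles; "dq": joint speeds; "tau": joint torques, N m; "tool_pos": TCP position; "tcp_rot": TCP orientation; "contact_force": force on the tool from outside, world axes, zero at the start; "moment": the same for the moment, N m; "grip_width": finger opening in mm; "finger_force": force on a finger pad.
Only numpy, scipy, OpenCV 4.12 (cv2) and the standard library are available. Lean on these libraries where they do the work, as an engineer would, in place of code of your own. Each camera call takes 0.05 s, during which the arm holds its last target. There are 200 camera calls.

## Working session

There is one attempt and no reset: what is moved stays moved. The work goes in short steps, Python scripts to look and compute and a shell command to move; the robot and the scene stay as the last step left them, time stands still between calls to the robot, and variables do not carry over. Pictures are saved under pics/ and viewed, at most 10 in all, crops included, and the job is handed in when it is done.

```bash
mkdir -p pics; python3 - <<'E'
from plant import get_obs,cams
import cv2,numpy as np,pickle
o=get_obs();print(o)
for n in("scene","top"):
    c=cams.capture(n);pickle.dump(c,open(n+'.pkl','wb'));cv2.imwrite(f'pics/{n}0.png',c['color'][:,:,::-1]);print(n,c['K'].tolist(),c['R'].round(3).tolist(),c['t'].round(1).tolist())
E
```

```text
{'time': 0.0, 'joint_positions': array([ 1.17398918e+00,  3.42720060e-01,  1.52503513e+00,  4.70561945e-06,
        1.27539578e+00, -1.45975133e-01]), 'dq': array([-1.41727824e-03,  1.79664324e-03,  1.71215184e-03, -3.56257600e-04,
       -1.01763494e-04,  9.00553880e-05]), 'tau': array([ 6.18354879e-04, -4.31246138e+01, -2.44215792e+01,  7.17390398e-02,
        5.62206935e-02, -1.13790604e-04]), 'tool_pos': array([130.12104433, 508.21317237, 240.04000929]), 'tcp_rot': array([-3.14005156e+00, -2.31120877e-04,  2.89075909e+00]), 'contact_force': array([-0.03776352,  0.02355957, -0.22561204]), 'moment': array([-0.01010198,  0.00705782,  0.0047446 ]), 'finger_force': 0.0, 'grip_width': 91.83122985734934}
scene [[415.66220396554115, 0.0, 261.90490251870824], [0.0, 415.66220396554115, 190.10230894975564], [0.0, 0.0, 1.0]] [[0.729, -0.684, 0.017], [-0.444, -0.492, -0.748], [0.521, 0.538, -0.663]] [-519.7, 261.9, 1080.6]
top [[445.96112857519074, 0.0, 254.5427929795191], [0.0, 445.96112857519074, 194.83565917874395], [0.0, 0.0, 1.0]] [[0.028, -0.999, 0.015], [-0.981, -0.031, -0.193], [0.194, -0.01, -0.981]] [-203.2, 543.7, 1129.7]
```

View pics/scene0.png

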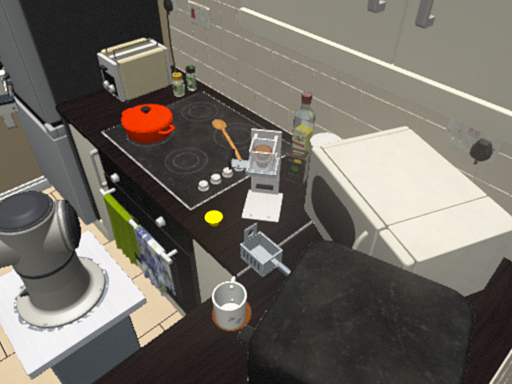

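View pics/top0.png

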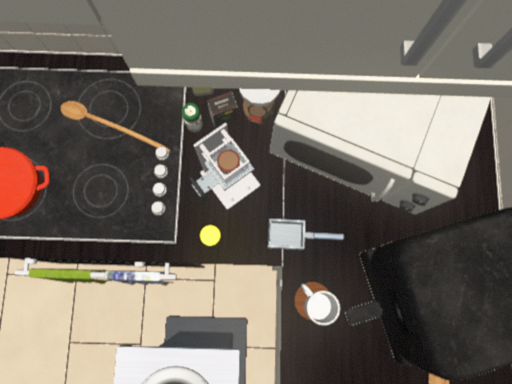

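Scene view: dispenser at about (265,165), basket at (262,252) with handle end (285,270), yellow pod at (214,217), mug at (230,305). Top view: column (228,160), foot (237,190), gate handle (200,187), basket (287,234) with handle to (343,237), yellow pod (210,235). The only grey handled basket is the one at (287,234); the red pot, the wooden spoon and the yellow pod are decoys. I'll check with a close crop.

```bash
python3 - <<'E'
import cv2,numpy as np,pickle
c=pickle.load(open('top.pkl','rb'))['color'][:,:,::-1];s=pickle.load(open('scene.pkl','rb'))['color'][:,:,::-1]
a=cv2.resize(c[110:260,180:360],None,fx=4,fy=4,interpolation=cv2.INTER_CUBIC)
cv2.imwrite('pics/topc.png',a)
b=cv2.resize(s[120:285,205:305],None,fx=3.6,fy=3.6,interpolation=cv2.INTER_CUBIC)
cv2.imwrite('pics/scenec.png',b)
E
```

```text
(no output)
```

View pics/topc.png

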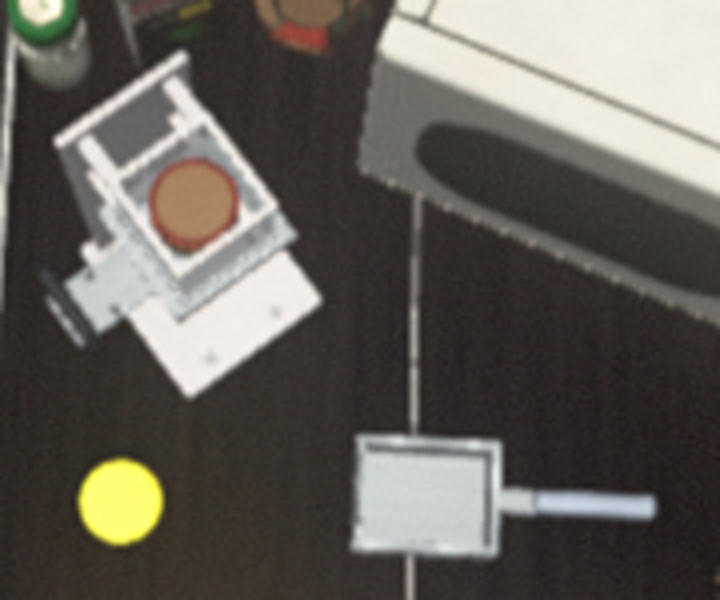

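View pics/scenec.png

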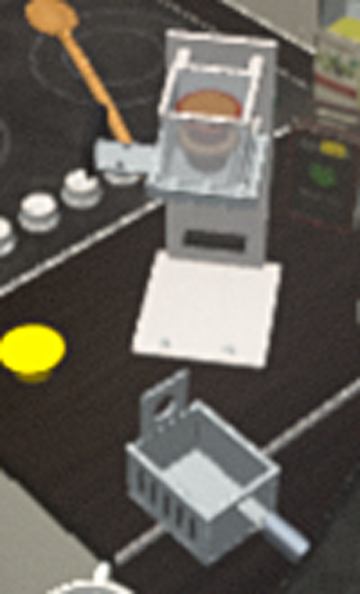

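The crop shows the grey basket with its handle from (535,503) to (655,507) in the crop, eye plate on the left; foot corners (190,397),(322,298); bow handle around (68,310). The choice is confirmed; now casting rays.

```bash
cat >h.py <<'E'
import numpy as np,pickle
def ray(c,uv,z):
    d=c['R'].T@np.linalg.inv(c['K'])@np.array([*uv,1.]);o=-c['R'].T@c['t'];return o+d*(z-o[2])/d[2]
def proj(c,X):
    p=c['K']@(c['R']@np.asarray(X,float)+c['t']);return p[:2]/p[2]
E
python3 - <<'E'
from h import *
c=pickle.load(open('top.pkl','rb'));s=pickle.load(open('scene.pkl','rb'))
T=lambda p,z:ray(c,(180+(p[0]+.5)/4-.5,110+(p[1]+.5)/4-.5),z)[:2].round(1)
S=lambda p,z:ray(s,(205+(p[0]+.5)/3.6-.5,120+(p[1]+.5)/3.6-.5),z)[:2].round(1)
print('foot',[T(p,8) for p in((190,397),(322,298))],'scene',[S(p,8) for p in((133,354),(266,366))])
print('upright top outer',[T(p,252) for p in((55,140),(185,53))],[S(p,252) for p in((165,32),(278,42))])
print('col',[T(p,245) for p in((110,190),(200,125),(275,207),(180,275))])
print('pod',T((194,203),231))
print('bar',T((68,310),207), T((40,272),202),T((88,348),202))
print('rim',[T(p,55) for p in((357,436),(500,440),(497,555),(352,550))])
print('rim scene',[S(p,55) for p in((128,455),(198,402),(279,468),(207,535))])
print('handle',[T(p,55) for p in((535,503),(655,507))],S((300,545),55))
E
```

```text
foot [array([ 517.1, -113.2]), array([ 589.5, -201.9])] scene [array([ 515.1, -119.2]), array([ 589.3, -205.8])]
upright top outer [array([621.3, -44.1]), array([ 675.2, -115. ])] [array([619., -45.]), array([ 677.1, -116.3])]
col [array([595.2, -75.7]), array([ 635.1, -124.8]), array([ 588.3, -168.9]), array([ 547.3, -117.1])]
pod [ 593.  -122.5]
bar [533.4 -51.1] [556.5 -33. ] [512.3 -63.2]
rim [array([ 486.9, -226.3]), array([ 487.1, -320.4]), array([ 411.7, -319. ]), array([ 412.2, -224.7])]
rim scene [array([ 411.8, -232.9]), array([ 488.2, -228.7]), array([ 487.4, -319.1]), array([ 404.4, -328.2])]
handle [array([ 446.3, -343.6]), array([ 446. , -422.2])] [ 447.5 -379.7]
```

```bash
python3 - <<'E'
from h import *
import cv2
c=pickle.load(open('top.pkl','rb'));s=pickle.load(open('scene.pkl','rb'))
P=lambda c:c['K']@np.c_[c['R'],c['t']]
for n,a,b in(('black corner',(362,250),(322,243)),('black left',(395,362),(250,345)),('oven corner',(272,148),(310,165)),('oven front R',(437,211),(383,238)),('mug',(309,288),(233,285))):
    X=cv2.triangulatePoints(P(c),P(s),np.array(a,float),np.array(b,float));X=(X[:3]/X[3]).ravel();print(n,X.round(),np.linalg.norm(proj(c,X)-a).round(1))
for z in(0,100,200,300):print(z,ray(c,(362,250),z).round(),ray(c,(437,211),z).round(),ray(c,(362,212),z).round())
E
```

```text
black corner [ 422. -448.  234.] 14.4
black left [ 173. -512.  202.] 7.7
oven corner [ 647. -234.  208.] 7.2
oven front R [ 485. -571.  307.] 4.5
mug [ 309. -329.   73.] 1.0
0 [ 416. -484.    0.] [ 530. -695.    0.] [ 521. -486.    0.]
100 [ 408. -459.  100.] [ 513. -653.  100.] [ 505. -461.  100.]
200 [ 401. -434.  200.] [ 496. -610.  200.] [ 488. -435.  200.]
300 [ 393. -408.  300.] [ 479. -567.  300.] [ 472. -410.  300.]
```

```bash
C="python3 -m creep"
python3 -m creep '[{"hand":1,"tz":-0.012,"spin":9.45},{"hand":1,"tz":-0.012,"spin":9.45},{"hand":1,"tz":-0.012,"spin":9.45},{"hand":1,"tz":-0.012,"spin":9.45},{"hand":1,"tz":-0.012,"spin":9.45}]' >/dev/null
python3 -m creep '[{"hand":1,"spin":9.45},{"hand":1,"spin":9.45},{"hand":1,"spin":9.45}]'
python3 -m creep '[{"hand":1,"ty":0.035,"tx":-0.045},{"hand":1,"ty":0.035,"tx":-0.045},{"hand":1,"ty":0.035,"tx":-0.045},{"hand":1,"ty":0.035,"tx":-0.045},{"hand":1,"ty":0.035,"tx":-0.045}]'
python3 -m creep '[{"hand":1,"ty":0.035,"tx":-0.045},{"hand":1,"ty":0.035,"tx":-0.045},{"hand":1,"ty":0.035,"tx":-0.045},{"hand":1,"ty":0.035,"tx":-0.045},{"hand":1,"ty":0.035,"tx":-0.045}]'
```

```text
invalid input at $[0]: expected keys hand, tx, ty, tz, spin
invalid input at $[0]: expected keys hand, tx, ty, tz, spin
invalid input at $[0]: expected keys hand, tx, ty, tz, spin
invalid input at $[0]: expected keys hand, tx, ty, tz, spin
```

All keys are needed in every row.

```bash
python3 -m creep '[{"hand":1,"tx":0,"ty":0,"tz":-0.012,"spin":9.45},{"hand":1,"tx":0,"ty":0,"tz":-0.012,"spin":9.45},{"hand":1,"tx":0,"ty":0,"tz":-0.012,"spin":9.45},{"hand":1,"tx":0,"ty":0,"tz":-0.012,"spin":9.45},{"hand":1,"tx":0,"ty":0,"tz":-0.012,"spin":9.45}]' &&
python3 -m creep '[{"hand":1,"tx":0,"ty":0,"tz":0,"spin":9.45},{"hand":1,"tx":0,"ty":0,"tz":0,"spin":9.45},{"hand":1,"tx":0,"ty":0,"tz":0,"spin":9.45},{"hand":1,"tx":0,"ty":0,"tz":0,"spin":0}]'
```

```text
time: 0.72
tool_pos: [130.2, 508.4, 300.7]
tcp_rot: [-3.141, 0.001, 2.061]
contact_force: [0.6, -0.4, 0.2]
grip_width: 91.8
finger_force: 0.0
time: 1.23
tool_pos: [130.2, 508.4, 300.4]
tcp_rot: [-3.141, 0.001, 1.573]
contact_force: [-0.6, 0.1, 1.3]
grip_width: 92.1
finger_force: 0.0
```

```bash
python3 -m creep '[{"hand":1,"tx":-0.045,"ty":0.035,"tz":0,"spin":0},{"hand":1,"tx":-0.045,"ty":0.035,"tz":0,"spin":0},{"hand":1,"tx":-0.045,"ty":0.035,"tz":0,"spin":0},{"hand":1,"tx":-0.045,"ty":0.035,"tz":0,"spin":0},{"hand":1,"tx":-0.045,"ty":0.035,"tz":0,"spin":0}]' &&
python3 -m creep '[{"hand":1,"tx":-0.045,"ty":0.035,"tz":0,"spin":0},{"hand":1,"tx":-0.045,"ty":0.035,"tz":0,"spin":0},{"hand":1,"tx":-0.045,"ty":0.035,"tz":0,"spin":0},{"hand":1,"tx":-0.045,"ty":0.03,"tz":0,"spin":0},{"hand":1,"tx":-0.055,"ty":0,"tz":0,"spin":0}]' &&
python3 -m creep '[{"hand":1,"tx":-0.055,"ty":0,"tz":0,"spin":0},{"hand":1,"tx":-0.055,"ty":0,"tz":0,"spin":0},{"hand":1,"tx":-0.055,"ty":0,"tz":0,"spin":0},{"hand":1,"tx":-0.055,"ty":0,"tz":0,"spin":0},{"hand":1,"tx":0,"ty":0,"tz":0,"spin":0}]'
python3 - <<'E'
from plant import cams
import cv2,pickle
c=cams.capture('wrist');pickle.dump(c,open('w1.pkl','wb'));cv2.imwrite('pics/w1.png',c['color'][:,:,::-1])
E
```

```text
time: 1.85
tool_pos: [306.1, 282.1, 300.8]
tcp_rot: [3.141, -0.0, 1.576]
contact_force: [0.5, -0.1, -0.2]
grip_width: 91.6
finger_force: 0.0
time: 2.48
tool_pos: [441.9, 47.0, 300.2]
tcp_rot: [-3.141, -0.0, 1.575]
contact_force: [0.1, -0.4, 0.2]
grip_width: 91.4
finger_force: 0.0
time: 3.1
tool_pos: [440.2, -174.4, 300.1]
tcp_rot: [-3.141, 0.0, 1.57]
contact_force: [0.5, -0.1, -0.3]
grip_width: 91.9
finger_force: 0.0
```

View pics/w1.png

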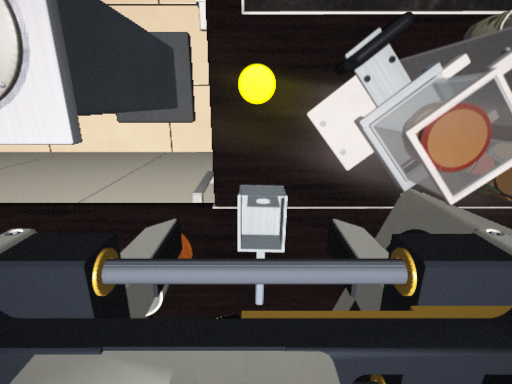

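Wrist view: basket (262,220) with handle down to (260,302) between the fingers; bow handle from (348,68) to (407,17); foot corners (308,115),(347,169). Now refining the pose from it.

```bash
python3 - <<'E'
from h import *
import cv2
c=pickle.load(open('w1.pkl','rb'));print('cam',(-c['R'].T@c['t']).round(), c['R'].round(2).tolist())
R=lambda p,z:ray(c,p,z)[:2].round(1)
print('foot',R((308,115),8),R((347,169),8))
print('bar',R((348,68),202),R((407,17),202))
print('col',R((409,137),245),R((451,204),245))
print('rim',[R(p,55) for p in((238,186),(284,186),(287,252),(237,249))])
print('handle',R((261,262),55),R((260,303),55))
E
```

```text
cam [440. -95. 445.] [[1.0, -0.0, -0.0], [-0.0, -0.96, 0.29], [-0.0, -0.29, -0.96]]
foot [ 520.8 -114.1] [ 588.2 -198.3]
bar [514.9 -69. ] [556.6 -32.9]
col [ 549.3 -119. ] [ 589.5 -169.7]
rim [array([ 415.3, -212.6]), array([ 482.6, -212.6]), array([ 490.6, -321.3]), array([ 411.9, -316. ])]
handle [ 449.7 -339.3] [ 448.6 -417.7]
```

```bash
python3 -m creep '[{"hand":1,"tx":-0.051,"ty":0.002,"tz":0,"spin":0},{"hand":1,"tx":-0.051,"ty":0.002,"tz":0,"spin":0},{"hand":1,"tx":-0.051,"ty":0.002,"tz":0.02,"spin":0},{"hand":1,"tx":-0.051,"ty":0.002,"tz":0.05,"spin":0},{"hand":1,"tx":0,"ty":0,"tz":0.05,"spin":0}]' &&
python3 -m creep '[{"hand":1,"tx":0,"ty":0,"tz":0.05,"spin":0},{"hand":1,"tx":0,"ty":0,"tz":0,"spin":0}]'
python3 - <<'E'
from plant import cams
import cv2,pickle
c=cams.capture('wrist');pickle.dump(c,open('w2.pkl','wb'));cv2.imwrite('pics/w2.png',c['color'][:,:,::-1])
E
```

```text
time: 3.78
tool_pos: [449.1, -370.4, 185.7]
tcp_rot: [3.14, 0.001, 1.572]
contact_force: [0.6, 1.2, -1.5]
grip_width: 91.8
finger_force: 0.0
time: 4.03
tool_pos: [447.4, -365.7, 133.6]
tcp_rot: [-3.136, -0.007, 1.574]
contact_force: [-0.0, -0.4, 1.2]
grip_width: 92.1
finger_force: 0.0
```

View pics/w2.png

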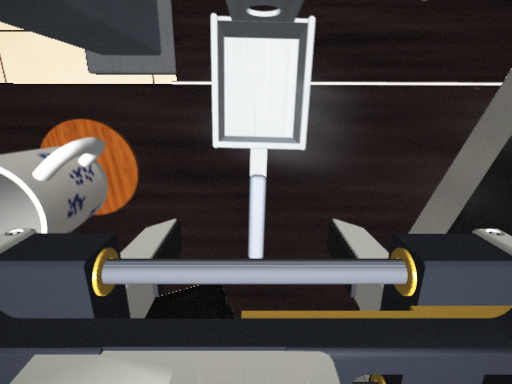

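Wrist view: handle from (258,178) down past (257,258), slightly tilted; mug (50,190) clear on the left. The TCP is 12 mm short in y with a slight tilt, so I'll check the state.

```bash
python3 - <<'E'
from plant import get_obs
from h import *
o=get_obs();print({k:np.round(v,3) for k,v in o.items()})
c=pickle.load(open('w2.pkl','rb'))
R=lambda p,z:ray(c,p,z)[:2].round(1)
print([R(p,55) for p in((212,16),(314,16),(306,149),(214,148))],R((258.5,178),55),R((257,257),55))
E
python3 -m creep '[{"hand":1,"tx":0,"ty":0,"tz":0,"spin":0},{"hand":1,"tx":0,"ty":0,"tz":0,"spin":0}]'
```

```text
{'time': np.float64(4.075), 'joint_positions': array([-0.818,  0.54 ,  1.51 ,  0.   ,  1.094, -0.822]), 'dq': array([-0.003, -0.05 , -0.063, -0.   ,  0.008,  0.005]), 'tau': array([-1.6900e-01, -4.7487e+01, -1.9879e+01,  1.5000e-02,  6.0000e-03,
       -1.3000e-02]), 'tool_pos': array([ 448.755, -367.25 ,  136.597]), 'tcp_rot': array([-3.140e+00, -2.000e-03,  1.574e+00]), 'contact_force': array([ 0.571, -0.936,  0.625]), 'moment': array([-0.139,  0.038, -0.031]), 'finger_force': np.float64(0.0), 'grip_width': np.float64(91.711)}
[array([ 415.6, -227.7]), array([ 487.8, -227.5]), array([ 487.5, -321.9]), array([ 413.5, -321.4])] [ 449.5 -346.2] [ 448.8 -420.2]
time: 4.32
tool_pos: [449.5, -369.4, 139.3]
tcp_rot: [3.139, 0.003, 1.572]
contact_force: [0.1, -0.7, 0.3]
grip_width: 91.5
finger_force: 0.0
```

```bash
python3 -m creep '[{"hand":1,"tx":-0.006,"ty":0,"tz":0.03,"spin":0},{"hand":1,"tx":-0.006,"ty":0,"tz":0.03,"spin":0},{"hand":1,"tx":0,"ty":0,"tz":0.025,"spin":0},{"hand":1,"tx":0,"ty":0,"tz":0.013,"spin":0},{"hand":1,"tx":0,"ty":0,"tz":0,"spin":0}]'
```

```text
time: 4.95
tool_pos: [448.6, -380.8, 39.1]
tcp_rot: [-3.141, -0.0, 1.571]
contact_force: [0.2, 0.2, 0.2]
grip_width: 91.8
finger_force: 0.0
```

```bash
python3 -m creep '[{"hand":0,"tx":0,"ty":0,"tz":0,"spin":0},{"hand":0,"tx":0,"ty":0,"tz":0,"spin":0},{"hand":0,"tx":0,"ty":0,"tz":0,"spin":0},{"hand":0,"tx":0,"ty":0,"tz":0,"spin":0},{"hand":0,"tx":0,"ty":0,"tz":0,"spin":0}]' &&
python3 -m creep '[{"hand":0,"tx":0,"ty":0,"tz":0,"spin":0},{"hand":0,"tx":0,"ty":0,"tz":0,"spin":0},{"hand":0,"tx":0,"ty":0,"tz":-0.015,"spin":0},{"hand":0,"tx":0,"ty":0,"tz":-0.02,"spin":0},{"hand":0,"tx":0,"ty":0,"tz":-0.013,"spin":0}]' &&
python3 -m creep '[{"hand":0,"tx":0.02,"ty":0,"tz":0,"spin":0},{"hand":0,"tx":0.03,"ty":0,"tz":0,"spin":0},{"hand":0,"tx":0.03,"ty":0,"tz":0,"spin":0},{"hand":0,"tx":0.03,"ty":0,"tz":0,"spin":0},{"hand":0,"tx":0,"ty":0,"tz":0,"spin":0}]'
```

```text
time: 5.58
tool_pos: [448.5, -380.8, 39.0]
tcp_rot: [3.142, -0.0, 1.571]
contact_force: [-1.2, 1.0, -0.7]
grip_width: 46.5
finger_force: 0.0
time: 6.2
tool_pos: [448.9, -381.2, 88.6]
tcp_rot: [3.14, 0.001, 1.571]
contact_force: [-0.0, -0.3, -2.3]
grip_width: 13.7
finger_force: 30.0
time: 6.82
tool_pos: [448.3, -269.0, 87.4]
tcp_rot: [-3.141, -0.001, 1.574]
contact_force: [0.4, -0.5, -2.6]
grip_width: 13.4
finger_force: 30.0
```

```bash
python3 -m creep '[{"hand":0,"tx":0,"ty":0,"tz":0,"spin":8.5},{"hand":0,"tx":0,"ty":0,"tz":0,"spin":8.5},{"hand":0,"tx":0,"ty":0,"tz":0,"spin":8.5},{"hand":0,"tx":0,"ty":0,"tz":0,"spin":8.5},{"hand":0,"tx":0,"ty":0,"tz":0,"spin":8.5}]' &&
python3 -m creep '[{"hand":0,"tx":0,"ty":0,"tz":0,"spin":8.5},{"hand":0,"tx":0,"ty":0,"tz":0,"spin":0},{"hand":0,"tx":0,"ty":0,"tz":0,"spin":0}]'
python3 - <<'E'
from plant import cams,get_obs
import cv2,pickle,numpy as np
for n in('wrist','scene'):
    c=cams.capture(n);pickle.dump(c,open(n+'3.pkl','wb'))
    im=c['color'][:,:,::-1]
    if n=='scene': im=cv2.resize(im[110:290,190:330],None,fx=4/1.3,fy=4/1.3,interpolation=cv2.INTER_CUBIC); im=cv2.resize(im,(420,540))
    else: im=cv2.resize(im,(380,540)) if 0 else im
    if n=='wrist': w=im
cv2.imwrite('pics/s3.png',np.hstack([im[:,:288+132],np.zeros((540,4,3),np.uint8),cv2.resize(w,(376,282))[:282].copy() if 0 else np.vstack([cv2.resize(w,(376,282)),np.zeros((258,376,3),np.uint8)])]))
print(get_obs()['tool_pos'],get_obs()['tcp_rot'])
E
```

```text
time: 7.45
tool_pos: [448.6, -271.8, 87.3]
tcp_rot: [3.141, 0.0, 0.824]
contact_force: [1.0, -0.1, -1.1]
grip_width: 14.0
finger_force: 30.0
time: 7.82
tool_pos: [448.4, -271.3, 87.1]
tcp_rot: [3.141, -0.0, 0.684]
contact_force: [-1.6, 0.7, -1.7]
grip_width: 13.4
finger_force: 30.0
[ 448.43586341 -271.0498304    87.02320173] [ 3.14152704e+00 -5.72661377e-05  6.82868939e-01]
```

View pics/s3.png

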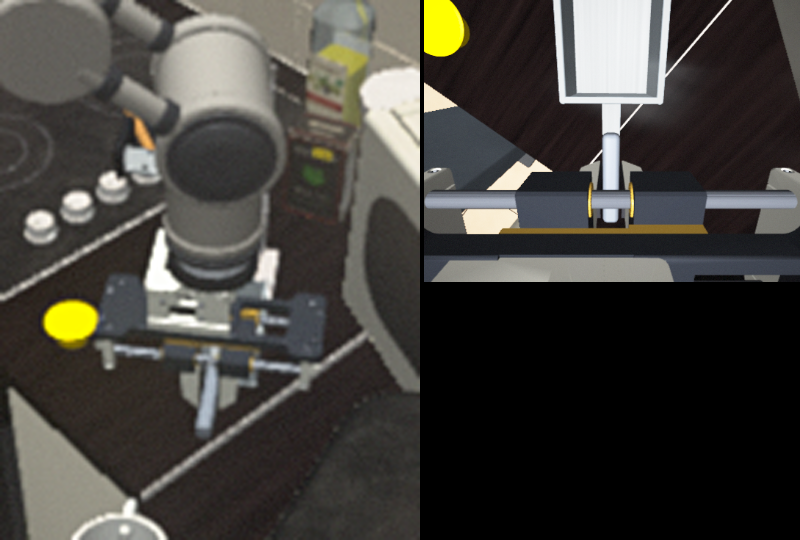

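The wrist image shows the basket straight in line with the fingers; the handle is gripped squarely. The hook can't be seen from here, so I'll go in with small steps and watch the force.

```bash
python3 -m creep '[{"hand":0,"tx":0.01,"ty":-0.012,"tz":0.002,"spin":0},{"hand":0,"tx":0.02,"ty":-0.012,"tz":0,"spin":0},{"hand":0,"tx":0.025,"ty":0,"tz":0,"spin":0},{"hand":0,"tx":0,"ty":0,"tz":0,"spin":0},{"hand":0,"tx":0,"ty":0,"tz":0,"spin":0}]'
cat >>h.py <<'E'
O=np.array([593.7,-123.2]);A=np.radians(-51);XD=np.array([np.cos(A),np.sin(A)]);YD=np.array([-np.sin(A),np.cos(A)])
def w(x,y,z):return np.array([*(O+x*XD+y*YD),z])
def dd(p):p=np.asarray(p)[:2]-O;return np.array([p@XD,p@YD])
E
python3 - <<'E'
from plant import cams,get_obs
from h import *
import cv2
o=get_obs();print(dd(o['tool_pos']).round(1),o['tool_pos'].round(1),np.degrees(o['tcp_rot'][2]))
ims=[]
for n in('top','scene','wrist'):
    c=cams.capture(n);pickle.dump(c,open(n+'4.pkl','wb'))
    im=c['color'][:,:,::-1].copy()
    if n=='wrist': ims.append(cv2.resize(im,(400,300)));continue
    u,v=proj(c,w(0,0,100)).astype(int);ims.append(cv2.resize(im[v-60:v+60,u-80:u+80],(400,300),interpolation=cv2.INTER_CUBIC));print(n,u-80,v-60)
cv2.imwrite('pics/p4.png',np.vstack([np.hstack(ims[:2]),np.hstack([ims[2],ims[2]*0])]))
E
```

```text
time: 8.55
tool_pos: [475.6, -217.1, 84.8]
tcp_rot: [-3.141, 0.0, 0.682]
contact_force: [0.4, 0.4, -1.6]
grip_width: 13.6
finger_force: 30.0
[  -1.4 -150.9] [ 475.6 -217.1   84.8] 39.09226010426052
top 150 113
scene 181 124
```

View pics/p4.png

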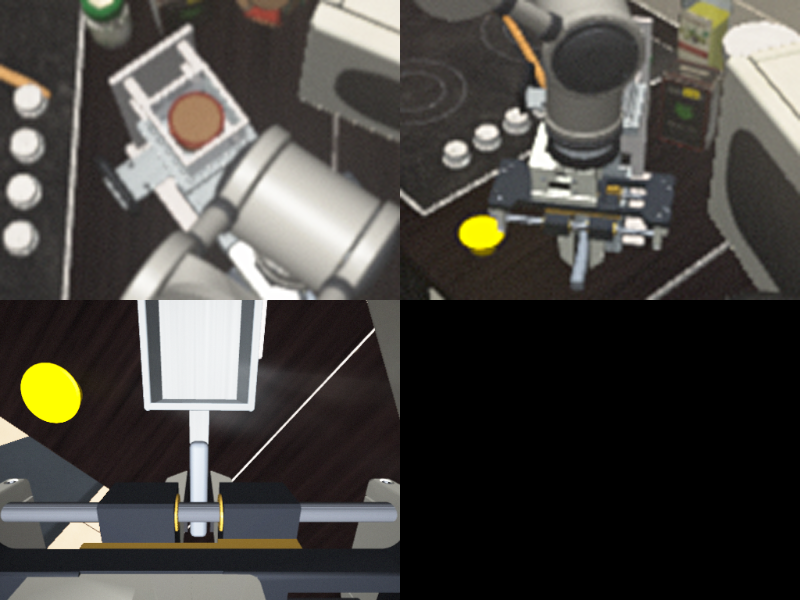

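Top view: column and gate handle are free, the wrist is to their lower right. Wrist view: the near rim runs from about (145,408) to (255,408), and the foot's corner shows at (264,357), i.e. (338,73) in the full image.

```bash
python3 - <<'E'
from h import *
c=pickle.load(open('wrist4.pkl','rb'))
g=c['color'].astype(int)
for p in((338,73),(335,76),(340,70)):print(dd(ray(c,p,8)).round(1))
for r in range(50,84,4): print(r,g[r,326:350,1].tolist())
for z in(95,98,101,104):
    a,b=[dd(ray(c,p,z)) for p in((183,139),(327,139))];print(z,a.round(1),b.round(1),(b-a)[0].round(1))
print(g[139:146,240,1], g[130,175:195,1],g[130,318:332,1])
E
```

```text
[ 60.4 -52.2]
[ 58.4 -54.3]
[ 61.7 -50.2]
50 [240, 238, 239, 242, 241, 237, 228, 245, 251, 250, 248, 226, 26, 23, 23, 26, 27, 24, 26, 27, 23, 26, 25, 20]
54 [239, 239, 240, 242, 239, 234, 239, 251, 251, 249, 235, 137, 28, 26, 22, 30, 30, 29, 21, 21, 21, 25, 21, 25]
58 [240, 239, 241, 241, 240, 233, 240, 251, 251, 249, 227, 32, 30, 25, 26, 26, 17, 27, 20, 27, 22, 23, 23, 22]
62 [239, 239, 241, 242, 237, 233, 245, 251, 251, 249, 222, 26, 23, 27, 23, 28, 24, 23, 27, 22, 27, 15, 22, 25]
66 [241, 240, 241, 241, 239, 246, 252, 251, 250, 235, 116, 25, 27, 29, 25, 25, 26, 25, 25, 26, 25, 21, 20, 29]
70 [239, 241, 241, 240, 236, 243, 252, 251, 251, 237, 30, 29, 27, 26, 25, 29, 24, 23, 27, 27, 30, 31, 26, 26]
74 [240, 242, 241, 237, 228, 233, 240, 231, 188, 32, 28, 25, 26, 29, 31, 32, 21, 29, 29, 25, 29, 28, 31, 31]
78 [241, 241, 241, 232, 170, 38, 38, 37, 31, 36, 34, 36, 35, 34, 34, 35, 36, 29, 28, 30, 32, 31, 33, 33]
82 [240, 240, 240, 212, 110, 50, 46, 44, 47, 45, 45, 47, 45, 45, 40, 41, 40, 42, 41, 40, 39, 40, 40, 42]
95 [-35.5 -89.7] [ 33.5 -89.6] 69.0
98 [-34.8 -89.3] [ 32.7 -89.2] 67.5
101 [-34.  -88.9] [ 32.  -88.9] 65.9
104 [-33.2 -88.5] [ 31.2 -88.5] 64.4
[239 213  87  63  56  57  50] [ 32  33  32  26  31  33  34  35  67 191 242 240 241 243 241 240 233 200
 130  84] [234 238 235 236 237 238 237 228 166  60  56  55  56  55]
```

```bash
python3 - <<'E'
from h import *
for n,rows,z0,mid in(('w2',range(30,145,10),30,260),('wrist3',range(5,136,10),0,254),('wrist4',range(5,136,10),0,254)):
    c=pickle.load(open(n+'.pkl','rb'));g=c['color'].mean(2);f=c['K'][0,0];Z=[]
    o=-c['R'].T@c['t']; ax=c['R'].T@np.array([0,-1,0]);ax[2]=0;ax/=np.linalg.norm(ax)
    for r in rows:
        row=g[r]
        # outermost bright rim: walk outward from image centre through the rim to dark background
        L=np.where((row[:mid-30][:-2]<95)&(row[2:mid-30]>150))[0]; R=np.where((row[mid+30:-2]>150)&(row[mid+32:]<95))[0]+mid+30
        L=L[L>mid-95];R=R[R<mid+95]
        if len(L)==0 or len(R)==0: continue
        u0,u1=L[0]+1.,R[-1]+1.
        d=f*72/(u1-u0); X=o+c['R'].T@(np.linalg.inv(c['K'])@[ (u0+u1)/2,r,1])*d
        Z.append((r,u0,u1,(X-o)@ax,X[2]))
    Z=np.array(Z);print(n,Z.round(1).tolist())
    print(n,'slope deg',np.degrees(np.arctan(np.polyfit(Z[:,3],Z[:,4],1)[0])))
E
```

```text
w2 [[30.0, 210.0, 315.0, 48.7, 64.9], [40.0, 210.0, 314.0, 42.6, 64.8], [50.0, 210.0, 313.0, 36.3, 64.8], [60.0, 210.0, 313.0, 29.6, 66.8], [70.0, 210.0, 312.0, 23.1, 66.7], [80.0, 211.0, 311.0, 16.7, 64.5], [90.0, 211.0, 310.0, 9.9, 64.4], [100.0, 211.0, 309.0, 2.9, 64.4], [110.0, 211.0, 309.0, -4.1, 66.5], [120.0, 211.0, 308.0, -11.3, 66.4], [130.0, 211.0, 307.0, -18.6, 66.4], [140.0, 212.0, 306.0, -26.3, 64.0]]
w2 slope deg -0.20753174775356797
wrist3 [[5.0, 175.0, 336.0, 41.4, 88.7], [15.0, 176.0, 335.0, 37.6, 88.2], [25.0, 176.0, 335.0, 33.3, 89.5], [35.0, 177.0, 334.0, 29.3, 89.1], [45.0, 178.0, 333.0, 25.3, 88.6], [55.0, 178.0, 332.0, 21.0, 89.0], [65.0, 179.0, 332.0, 16.6, 89.5], [75.0, 179.0, 331.0, 12.2, 89.9], [85.0, 180.0, 347.0, 7.0, 103.9], [95.0, 181.0, 338.0, 3.0, 97.1], [105.0, 181.0, 329.0, -1.4, 90.4], [115.0, 182.0, 328.0, -6.2, 89.9], [125.0, 183.0, 327.0, -11.0, 89.4], [135.0, 183.0, 326.0, -15.9, 89.9]]
wrist3 slope deg -3.6793537043993996
wrist4 [[5.0, 175.0, 342.0, 39.9, 91.5], [15.0, 176.0, 341.0, 36.2, 91.1], [25.0, 176.0, 340.0, 32.2, 91.6], [35.0, 177.0, 339.0, 28.4, 91.2], [45.0, 178.0, 338.0, 24.4, 90.8], [55.0, 178.0, 337.0, 20.3, 91.3], [65.0, 179.0, 336.0, 16.1, 90.8], [75.0, 179.0, 333.0, 12.0, 89.5], [85.0, 180.0, 330.0, 7.7, 87.2], [95.0, 181.0, 329.0, 3.2, 86.7], [105.0, 181.0, 328.0, -1.5, 87.2], [115.0, 182.0, 328.0, -6.2, 87.7], [125.0, 183.0, 327.0, -11.1, 87.2], [135.0, 183.0, 326.0, -16.0, 87.6]]
wrist4 slope deg 5.5939716492710145
```

The gap between rim and camera shows the basket sits ~14–20 mm lower in the fingers than planned: the lift began before the fingers had closed. I'll back out, set it down and regrip properly.

```bash
python3 -m creep '[{"hand":0,"tx":-0.02,"ty":0,"tz":0,"spin":0},{"hand":0,"tx":-0.035,"ty":0,"tz":0,"spin":0},{"hand":0,"tx":-0.025,"ty":0,"tz":0,"spin":0},{"hand":0,"tx":0,"ty":0,"tz":0.008,"spin":0},{"hand":0,"tx":0,"ty":0,"tz":0.008,"spin":0}]' | tail -6
python3 -m creep '[{"hand":0,"tx":0,"ty":0,"tz":0.004,"spin":0},{"hand":0,"tx":0,"ty":0,"tz":0,"spin":0}]'|tail -5
python3 -m creep '[{"hand":0,"tx":0,"ty":0,"tz":0.003,"spin":0},{"hand":0,"tx":0,"ty":0,"tz":0,"spin":0}]'|tail -5
```

```text
time: 9.32
tool_pos: [413.7, -268.1, 68.5]
tcp_rot: [-3.142, -0.0, 0.68]
contact_force: [0.2, -0.1, -2.6]
grip_width: 13.7
finger_force: 30.0
tool_pos: [414.1, -267.3, 64.4]
tcp_rot: [-3.141, 0.0, 0.682]
contact_force: [0.1, 1.3, -2.0]
grip_width: 13.2
finger_force: 30.0
tool_pos: [414.0, -267.7, 61.8]
tcp_rot: [-3.141, -0.0, 0.682]
contact_force: [0.2, -0.8, -1.5]
grip_width: 13.6
finger_force: 30.0
```

```bash
python3 -m creep '[{"hand":0,"tx":0,"ty":0,"tz":0.002,"spin":0},{"hand":0,"tx":0,"ty":0,"tz":0,"spin":0}]'|sed -n '2p;4p'
python3 -m creep '[{"hand":0,"tx":0,"ty":0,"tz":0.002,"spin":0},{"hand":0,"tx":0,"ty":0,"tz":0,"spin":0}]'|sed -n '2p;4p'
python3 -m creep '[{"hand":0,"tx":0,"ty":0,"tz":0.002,"spin":0},{"hand":0,"tx":0,"ty":0,"tz":0,"spin":0}]'|sed -n '2p;4p'
python3 -m creep '[{"hand":0,"tx":0,"ty":0,"tz":0.002,"spin":0},{"hand":0,"tx":0,"ty":0,"tz":0,"spin":0}]'|sed -n '2p;4p'
```

```text
tool_pos: [413.9, -267.9, 59.9]
contact_force: [0.5, -1.1, -1.1]
tool_pos: [414.0, -268.0, 57.9]
contact_force: [0.3, -0.2, -0.2]
tool_pos: [414.0, -268.5, 56.5]
contact_force: [-2.5, -1.3, 5.8]
tool_pos: [414.1, -268.9, 54.8]
contact_force: [-3.2, -2.6, 6.9]
```

```bash
python3 -m creep '[{"hand":0.4,"tx":0,"ty":0,"tz":0,"spin":0},{"hand":0.4,"tx":0,"ty":0,"tz":0,"spin":0},{"hand":0.4,"tx":0,"ty":0,"tz":0,"spin":0},{"hand":0.4,"tx":0,"ty":0,"tz":0.008,"spin":0},{"hand":0.4,"tx":0,"ty":0,"tz":0.008,"spin":0}]'
python3 -m creep '[{"hand":0.4,"tx":0,"ty":0,"tz":0,"spin":0},{"hand":0,"tx":0,"ty":0,"tz":0,"spin":0},{"hand":0,"tx":0,"ty":0,"tz":0,"spin":0},{"hand":0,"tx":0,"ty":0,"tz":0,"spin":0},{"hand":0,"tx":0,"ty":0,"tz":0,"spin":0}]'
python3 -m creep '[{"hand":0,"tx":0,"ty":0,"tz":0,"spin":0},{"hand":0,"tx":0,"ty":0,"tz":0,"spin":0}]'
```

```text
time: 11.45
tool_pos: [413.8, -267.8, 37.3]
tcp_rot: [-3.141, -0.0, 0.681]
contact_force: [-0.1, 0.2, -0.0]
grip_width: 36.8
finger_force: 0.0
time: 12.08
tool_pos: [414.0, -268.0, 38.1]
tcp_rot: [3.141, -0.0, 0.681]
contact_force: [0.4, -1.4, 0.4]
grip_width: 13.8
finger_force: 30.0
time: 12.32
tool_pos: [414.0, -268.1, 38.1]
tcp_rot: [3.141, -0.0, 0.681]
contact_force: [-0.3, -0.9, 1.3]
grip_width: 14.0
finger_force: 30.0
```

```bash
python3 - <<'E'
from plant import cams,get_obs
import pickle
pickle.dump(cams.capture('wrist'),open('wa.pkl','wb'))
E
python3 -m creep '[{"hand":0,"tx":0,"ty":0,"tz":-0.01,"spin":0},{"hand":0,"tx":0,"ty":0,"tz":-0.016,"spin":0},{"hand":0,"tx":0,"ty":0,"tz":-0.02,"spin":0},{"hand":0,"tx":0,"ty":0,"tz":0,"spin":0},{"hand":0,"tx":0,"ty":0,"tz":0,"spin":0}]'
python3 - <<'E'
from plant import cams,get_obs
from h import *
pickle.dump(cams.capture('wrist'),open('wb.pkl','wb'))
o=get_obs()
print(dd(o['tool_pos']).round(1),o['tool_pos'].round(1))
for n in('wa','wb'):
    c=pickle.load(open(n+'.pkl','rb'));g=c['color'].mean(2);out=[]
    for r in range(5,125,15):
        row=g[r];L=np.where((row[130:228]<95)&(row[132:230]>150))[0]+131;R=np.where((row[280:378]>150)&(row[282:380]<95))[0]+281
        out.append((r,L[:1].tolist(),R[-1:].tolist()))
    col=g[90:200,225];e=np.where((col[:-2]>150)&(col[2:]<100))[0]+91
    print(n,out,e.tolist(), 'handle',np.where(g[190,235:275]>130)[0][[0,-1]]+235)
E
```

```text
time: 13.0
tool_pos: [413.6, -267.6, 83.6]
tcp_rot: [-3.141, 0.0, 0.681]
contact_force: [-0.7, 0.3, -0.9]
grip_width: 13.8
finger_force: 30.0
[  -1.2 -230.9] [ 413.5 -267.5   83.3]
wa [(5, [161], [349]), (20, [162], [347]), (35, [163], [346]), (50, [164], [345]), (65, [166], [343]), (80, [167], [378]), (95, [168], [365]), (110, [169], [352])] [144, 145] handle [241 268]
wb [(5, [161], [348]), (20, [162], [347]), (35, [163], [345]), (50, [165], [344]), (65, [166], [371]), (80, [167], [358]), (95, [168], [345]), (110, [170], [339])] [144, 145] handle [241 267]
```

```bash
python3 - <<'E'
from plant import get_obs
from h import *
c=pickle.load(open('wa.pkl','rb'))
t=dd([414,-268.1])
for z in(55,):
  for p in((172,144.5),(255,144.5),(336,144.5)):print(z,(dd(ray(c,p,z))-t).round(1))
c=pickle.load(open('w2.pkl','rb'));print(ray(c,(260,149),55))
E
```

```text
55 [-38.1  60. ]
55 [-0.1 60. ]
55 [37.  60.1]
[ 450.53088847 -322.04298157   55.        ]
```

```bash
python3 -m creep '[{"hand":0,"tx":0.02,"ty":0.002,"tz":0,"spin":0},{"hand":0,"tx":0.03,"ty":0,"tz":0,"spin":0},{"hand":0,"tx":0.03,"ty":0,"tz":0,"spin":0},{"hand":0,"tx":0.015,"ty":0,"tz":0,"spin":0},{"hand":0,"tx":0,"ty":0,"tz":0,"spin":0}]'
python3 -m creep '[{"hand":0,"tx":0,"ty":0,"tz":0,"spin":0}]'|sed -n '2,4p'
python3 -c "
from plant import *
from h import *
print(dd(get_obs()['tool_pos']))"
```

```text
time: 13.68
tool_pos: [489.0, -209.1, 83.3]
tcp_rot: [-3.141, 0.0, 0.683]
contact_force: [0.0, -0.5, -1.7]
grip_width: 13.7
finger_force: 30.0
tool_pos: [488.2, -210.0, 83.6]
tcp_rot: [-3.141, 0.001, 0.681]
contact_force: [-0.8, -0.8, -0.7]
[   1.07183307 -136.6466058 ]
```

```bash
python3 -m creep '[{"hand":0,"tx":0.008,"ty":0,"tz":0,"spin":0},{"hand":0,"tx":0.006,"ty":0,"tz":0,"spin":0},{"hand":0,"tx":0.004,"ty":0,"tz":0,"spin":0},{"hand":0,"tx":0,"ty":0,"tz":0,"spin":0}]'|sed -n '2,4p'
python3 -m creep '[{"hand":0,"tx":0.003,"ty":0,"tz":0,"spin":0},{"hand":0,"tx":0.002,"ty":0,"tz":0,"spin":0},{"hand":0,"tx":0,"ty":0,"tz":0,"spin":0}]'|sed -n '2,4p'
python3 -m creep '[{"hand":0,"tx":0.002,"ty":0,"tz":0,"spin":0},{"hand":0,"tx":0.002,"ty":0,"tz":0,"spin":0},{"hand":0,"tx":0,"ty":0,"tz":0,"spin":0}]'|sed -n '2,4p'
python3 -m creep '[{"hand":0,"tx":0.002,"ty":0,"tz":0,"spin":0},{"hand":0,"tx":0.002,"ty":0,"tz":0,"spin":0},{"hand":0,"tx":0,"ty":0,"tz":0,"spin":0}]'|sed -n '2,4p'
```

```text
tool_pos: [503.2, -198.1, 83.9]
tcp_rot: [3.142, -0.0, 0.682]
contact_force: [-0.3, -0.2, -1.8]
tool_pos: [506.9, -195.1, 83.9]
tcp_rot: [-3.142, -0.0, 0.681]
contact_force: [-0.0, 0.5, -1.3]
tool_pos: [510.0, -192.6, 83.9]
tcp_rot: [-3.142, -0.0, 0.681]
contact_force: [0.6, 0.1, -1.5]
tool_pos: [513.2, -190.0, 84.0]
tcp_rot: [3.142, -0.0, 0.681]
contact_force: [0.4, 0.8, -1.0]
```

```bash
python3 -m creep '[{"hand":0,"tx":0.002,"ty":0,"tz":0,"spin":0},{"hand":0,"tx":0,"ty":0,"tz":0,"spin":0},{"hand":0,"tx":0,"ty":0,"tz":0,"spin":0}]'|sed -n '2,4p'
python3 -m creep '[{"hand":0,"tx":0.001,"ty":0,"tz":0.004,"spin":0},{"hand":0,"tx":0,"ty":0,"tz":0,"spin":0},{"hand":0,"tx":0,"ty":0,"tz":0,"spin":0}]'|sed -n '2,4p'
python3 -m creep '[{"hand":0,"tx":0.001,"ty":0,"tz":0,"spin":0},{"hand":0,"tx":0,"ty":0,"tz":0,"spin":0},{"hand":0,"tx":0,"ty":0,"tz":0,"spin":0}]'|sed -n '2,4p'
python3 -m creep '[{"hand":0,"tx":0.001,"ty":0,"tz":0,"spin":0},{"hand":0,"tx":0,"ty":0,"tz":0,"spin":0},{"hand":0,"tx":0,"ty":0,"tz":0,"spin":0}]'|sed -n '2,4p'
```

```text
tool_pos: [514.6, -188.9, 84.0]
tcp_rot: [-3.142, -0.0, 0.681]
contact_force: [-0.3, -0.8, -0.9]
tool_pos: [515.3, -188.2, 79.9]
tcp_rot: [-3.141, -0.0, 0.681]
contact_force: [0.1, -0.5, -1.2]
tool_pos: [516.2, -187.6, 80.0]
tcp_rot: [3.142, -0.0, 0.681]
contact_force: [-0.1, -1.1, -0.7]
tool_pos: [516.4, -187.2, 79.9]
tcp_rot: [-3.141, 0.001, 0.681]
contact_force: [-3.9, -3.0, 0.3]
```

Bumper felt at about 5 N, at basket y ≈ 5.7, as predicted. I'll back off 1.5 mm and lower onto the hook.

```bash
python3 -m creep '[{"hand":0,"tx":-0.002,"ty":0,"tz":0,"spin":0},{"hand":0,"tx":0,"ty":0,"tz":0.004,"spin":0},{"hand":0,"tx":0,"ty":0,"tz":0,"spin":0}]'|sed -n '2,4p'
python3 -m creep '[{"hand":0,"tx":0,"ty":0,"tz":0.003,"spin":0},{"hand":0,"tx":0,"ty":0,"tz":0,"spin":0}]'|sed -n '2,4p'
python3 -m creep '[{"hand":0,"tx":0,"ty":0,"tz":0.002,"spin":0},{"hand":0,"tx":0,"ty":0,"tz":0,"spin":0}]'|sed -n '2,4p'
python3 -m creep '[{"hand":0,"tx":0,"ty":0,"tz":0.0015,"spin":0},{"hand":0,"tx":0,"ty":0,"tz":0,"spin":0}]'|sed -n '2,4p'
```

```text
tool_pos: [515.4, -188.0, 75.5]
tcp_rot: [-3.141, -0.0, 0.681]
contact_force: [0.5, -0.4, -0.4]
tool_pos: [515.3, -188.1, 72.6]
tcp_rot: [-3.141, 0.0, 0.681]
contact_force: [-0.0, -0.0, -2.1]
tool_pos: [515.3, -188.2, 70.8]
tcp_rot: [-3.141, -0.0, 0.681]
contact_force: [0.7, 0.1, -1.0]
tool_pos: [515.6, -188.2, 69.6]
tcp_rot: [3.141, -0.001, 0.681]
contact_force: [0.6, -0.0, -0.5]
```

```bash
python3 -m creep '[{"hand":0,"tx":0,"ty":0,"tz":0.0015,"spin":0},{"hand":0,"tx":0,"ty":0,"tz":0,"spin":0}]'|sed -n '2,4p'
python3 -m creep '[{"hand":0,"tx":0,"ty":0,"tz":0.001,"spin":0},{"hand":0,"tx":0,"ty":0,"tz":0,"spin":0}]'|sed -n '2,4p'
```

```text
tool_pos: [515.8, -188.2, 68.2]
tcp_rot: [3.141, -0.001, 0.681]
contact_force: [1.4, 1.7, 1.9]
tool_pos: [515.7, -188.3, 67.1]
tcp_rot: [3.141, -0.001, 0.681]
contact_force: [2.5, 1.6, 1.6]
```

Upward force has appeared at basket z ≈ 30, so the hook is carrying it. Now release and look.

```bash
python3 -m creep '[{"hand":0.2,"tx":0,"ty":0,"tz":0,"spin":0},{"hand":0.3,"tx":0,"ty":0,"tz":0,"spin":0},{"hand":0.35,"tx":0,"ty":0,"tz":0,"spin":0},{"hand":0.35,"tx":0,"ty":0,"tz":0,"spin":0},{"hand":0.35,"tx":0,"ty":0,"tz":0,"spin":0}]'
python3 - <<'E'
from plant import cams,get_obs
from h import *
import cv2
ims=[]
for n in('wrist','scene'):
    c=cams.capture(n);pickle.dump(c,open(n+'5.pkl','wb'));ims.append(c['color'][:,:,::-1].copy())
    for P in((0,-46,55),(0,-70,55),(0,-150,55)):print(n,P,proj(c,w(P[0],P[1]+4,P[2]+31)).round(0))
u,v=proj(c,w(0,-60,80)).astype(int)
cv2.imwrite('pics/p5.png',np.hstack([cv2.resize(ims[0],(400,300)),cv2.resize(ims[1][v-60:v+60,u-80:u+80],(400,300),interpolation=cv2.INTER_CUBIC)]));print(u-80,v-60)
E
```

```text
time: 19.18
tool_pos: [515.3, -188.2, 66.9]
tcp_rot: [-3.141, 0.0, 0.681]
contact_force: [0.3, -0.8, 0.2]
grip_width: 32.0
finger_force: 0.0
wrist (0, -46, 55) [252. 146.]
wrist (0, -70, 55) [252. 196.]
wrist (0, -150, 55) [253. 331.]
scene (0, -46, 55) [260. 197.]
scene (0, -70, 55) [258. 203.]
scene (0, -150, 55) [254. 222.]
178 143
```

View pics/p5.png

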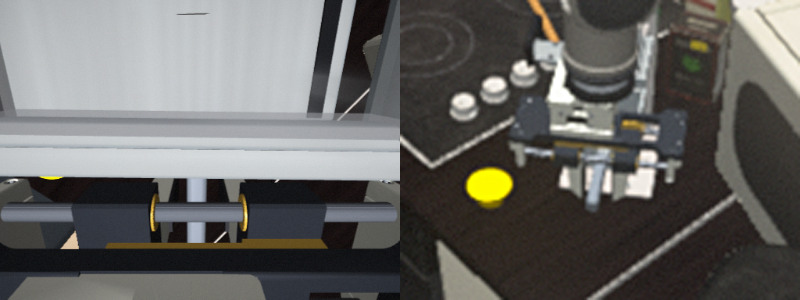

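Basket stays put with the fingers open (handle in the middle between the fingers). Raise straight up, then measure the handle numerically.

```bash
python3 -m creep '[{"hand":0.35,"tx":0,"ty":0,"tz":-0.015,"spin":0},{"hand":0.35,"tx":-0.01,"ty":0,"tz":-0.03,"spin":0},{"hand":0.35,"tx":-0.03,"ty":0,"tz":-0.05,"spin":0},{"hand":0.35,"tx":-0.03,"ty":0,"tz":-0.05,"spin":0},{"hand":0.35,"tx":-0.03,"ty":0,"tz":-0.05,"spin":0}]'
python3 -m creep '[{"hand":0.35,"tx":0,"ty":0,"tz":-0.04,"spin":0},{"hand":0.35,"tx":0,"ty":0,"tz":0,"spin":0},{"hand":0.35,"tx":0,"ty":0,"tz":0,"spin":0}]'|sed -n '2,4p'
python3 - <<'E'
from plant import cams
from h import *
import cv2
c=cams.capture('wrist');pickle.dump(c,open('w6.pkl','wb'))
for P in((-36,-46,55),(36,-46,55),(-7,-70,55),(7,-70,55),(0,-150,55)):print(P,proj(c,w(P[0],P[1]+4,P[2]+31)).round(0))
print('bar',proj(c,w(-92,-21,202)).round(),proj(c,w(-92,21,202)).round())
cv2.imwrite('pics/w6.png',c['color'][:,:,::-1])
E
```

```text
time: 19.9
tool_pos: [436.8, -251.6, 264.8]
tcp_rot: [3.14, -0.0, 0.681]
contact_force: [1.0, -0.5, 0.4]
grip_width: 32.2
finger_force: 0.0
tool_pos: [437.4, -250.8, 301.8]
tcp_rot: [-3.141, 0.0, 0.681]
contact_force: [0.3, -0.2, -0.8]
(-36, -46, 55) [223.  28.]
(36, -46, 55) [285.  28.]
(-7, -70, 55) [248.  51.]
(7, -70, 55) [260.  51.]
(0, -150, 55) [254. 121.]
bar [128. -44.] [ 120. -118.]
```

View pics/w6.png

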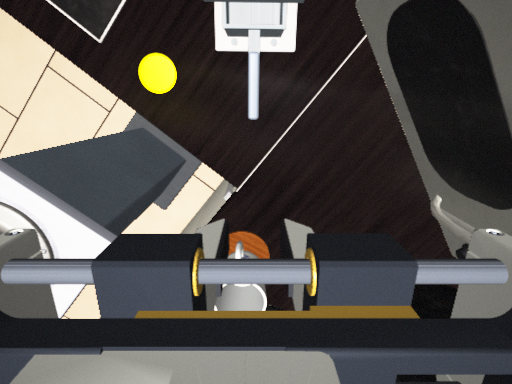

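Picture shows the basket hanging: handle end at (253,119), predicted (254,121); near rim near row 28; level and as expected. On to the gate.

```bash
python3 -m creep '[{"hand":0.35,"tx":0,"ty":-0.04,"tz":0,"spin":0},{"hand":0.35,"tx":0.02,"ty":-0.04,"tz":0,"spin":0},{"hand":0.35,"tx":0.05,"ty":-0.013,"tz":0,"spin":0},{"hand":0.35,"tx":0.05,"ty":0,"tz":0,"spin":0},{"hand":0.35,"tx":0.05,"ty":0,"tz":0,"spin":0}]'
python3 -m creep '[{"hand":0.35,"tx":0.03,"ty":0,"tz":0,"spin":0},{"hand":0.35,"tx":0,"ty":0,"tz":0,"spin":0},{"hand":0.35,"tx":0,"ty":0,"tz":0,"spin":0}]'|sed -n '2,4p'
python3 - <<'E'
from plant import cams,get_obs
from h import *
import cv2
o=get_obs();print(dd(o['tool_pos']))
c=cams.capture('top');pickle.dump(c,open('t7.pkl','wb'))
c=cams.capture('wrist');pickle.dump(c,open('w7.pkl','wb'))
print(proj(c,w(-92,-21,202)),proj(c,w(-92,21,202)))
g=c['color'].mean(2)
E
```

```text
time: 20.95
tool_pos: [511.7, -70.3, 300.8]
tcp_rot: [-3.14, 0.001, 0.682]
contact_force: [0.8, -0.3, 0.5]
grip_width: 32.2
finger_force: 0.0
tool_pos: [533.8, -53.1, 300.9]
tcp_rot: [-3.14, 0.002, 0.682]
contact_force: [-0.2, -0.7, -0.3]
[-92.20943951  -2.4643216 ]
[254.74475395 209.63893508] [254.78424689 165.92527241]
```

```bash
python3 - <<'E'
from h import *
c=pickle.load(open('w7.pkl','rb'));g=c['color'].mean(2)
for r in range(150,226,8):print(r,g[r,215:296:3].astype(int).tolist())
E
```

```text
150 [30, 24, 27, 27, 32, 34, 34, 27, 35, 37, 42, 43, 43, 48, 46, 46, 54, 57, 59, 68, 69, 204, 246, 246, 247, 247, 151]
158 [25, 27, 28, 25, 24, 30, 31, 29, 34, 31, 27, 35, 42, 44, 48, 41, 45, 53, 53, 51, 60, 223, 248, 247, 247, 247, 120]
166 [27, 26, 23, 23, 30, 27, 28, 21, 25, 26, 32, 171, 38, 54, 42, 36, 228, 227, 228, 228, 99, 67, 230, 229, 229, 230, 229]
174 [19, 29, 23, 30, 25, 18, 20, 24, 19, 25, 22, 174, 41, 55, 40, 32, 234, 235, 234, 236, 235, 235, 234, 235, 236, 236, 235]
182 [25, 24, 22, 17, 25, 22, 26, 21, 24, 22, 26, 138, 38, 50, 41, 26, 234, 234, 234, 235, 234, 234, 233, 235, 235, 234, 234]
190 [25, 23, 30, 29, 70, 40, 27, 28, 22, 19, 21, 115, 42, 55, 42, 47, 234, 236, 235, 235, 49, 50, 236, 236, 236, 238, 237]
198 [170, 170, 170, 170, 170, 170, 170, 170, 170, 100, 27, 26, 41, 51, 38, 24, 30, 24, 21, 31, 25, 25, 24, 22, 25, 21, 16]
206 [170, 170, 170, 170, 170, 170, 170, 170, 170, 170, 27, 22, 38, 53, 43, 20, 24, 28, 28, 28, 25, 20, 23, 25, 25, 24, 27]
214 [170, 170, 170, 170, 170, 170, 170, 170, 170, 162, 30, 27, 29, 27, 26, 22, 25, 26, 27, 20, 24, 26, 25, 25, 18, 25, 28]
222 [151, 150, 151, 74, 18, 21, 26, 30, 28, 30, 28, 21, 26, 25, 27, 25, 24, 23, 24, 23, 25, 24, 18, 75, 150, 151, 148]
```

Bar is centred at column 255, as predicted. Descend and grip.

```bash
python3 -m creep '[{"hand":0.35,"tx":0.002,"ty":0,"tz":0.02,"spin":0},{"hand":0.35,"tx":0,"ty":0,"tz":0.03,"spin":0},{"hand":0.35,"tx":0,"ty":0,"tz":0.025,"spin":0},{"hand":0.35,"tx":0,"ty":0,"tz":0,"spin":0}]'|sed -n '2,4p'
python3 -m creep '[{"hand":0.35,"tx":0,"ty":0,"tz":0.012,"spin":0},{"hand":0.35,"tx":0,"ty":0,"tz":0.01,"spin":0},{"hand":0.35,"tx":0,"ty":0,"tz":0,"spin":0}]'|sed -n '2,4p'
```

```text
tool_pos: [534.5, -52.3, 225.6]
tcp_rot: [-3.138, 0.002, 0.68]
contact_force: [1.0, 1.0, -0.3]
tool_pos: [535.7, -51.8, 204.4]
tcp_rot: [-3.141, 0.001, 0.681]
contact_force: [-0.1, -0.2, -0.5]
```

```bash
python3 -m creep '[{"hand":0,"tx":0,"ty":0,"tz":0.002,"spin":0},{"hand":0,"tx":0,"ty":0,"tz":0,"spin":0},{"hand":0,"tx":0,"ty":0,"tz":0,"spin":0},{"hand":0,"tx":0,"ty":0,"tz":0,"spin":0},{"hand":0,"tx":0,"ty":0,"tz":0,"spin":0}]'
python3 -c "
from plant import *
from h import *
o=get_obs();print(dd(o['tool_pos']),o['tool_pos'])"
```

```text
time: 22.92
tool_pos: [536.4, -52.0, 203.2]
tcp_rot: [3.141, -0.001, 0.681]
contact_force: [1.8, -1.1, 0.6]
grip_width: 10.0
finger_force: 30.0
[-91.39484602   0.24207548] [536.37148775 -52.02052148 203.21979642]
```

```bash
python3 -m creep '[{"hand":0,"tx":0,"ty":-0.008,"tz":0,"spin":0},{"hand":0,"tx":0,"ty":-0.014,"tz":0,"spin":0},{"hand":0,"tx":0,"ty":-0.014,"tz":0,"spin":0},{"hand":0,"tx":0,"ty":-0.014,"tz":0,"spin":0},{"hand":0,"tx":0,"ty":-0.01,"tz":0,"spin":0}]'
python3 -m creep '[{"hand":0,"tx":0,"ty":-0.003,"tz":0,"spin":0},{"hand":0,"tx":0,"ty":0,"tz":0,"spin":0},{"hand":0,"tx":0,"ty":0,"tz":0,"spin":0}]'
python3 - <<'E'
from plant import cams,get_obs
from h import *
o=get_obs();print(dd(o['tool_pos']),o['tool_pos'])
for n in('top','scene','wrist'):
    c=cams.capture(n);pickle.dump(c,open(n+'8.pkl','wb'))
    print(n,[proj(c,w(x,y,176)).round(1).tolist() for x,y in((-44,0),(-44,18),(-44,-18),(-54,0),(-34,0))],proj(c,w(0,0,240)))
E
```

```text
time: 23.55
tool_pos: [499.4, -5.3, 203.3]
tcp_rot: [3.138, -0.002, 0.681]
contact_force: [9.4, -6.1, -4.6]
grip_width: 9.8
finger_force: 30.0
time: 23.92
tool_pos: [497.8, -3.3, 203.3]
tcp_rot: [3.138, -0.002, 0.681]
contact_force: [7.3, -4.6, -4.5]
grip_width: 10.2
finger_force: 30.0
[-153.538194     0.9475466] [497.81166572  -3.2821022  203.25755952]
top [[214.7, 177.0], [210.2, 171.2], [219.1, 182.9], [211.3, 179.5], [218.0, 174.6]] [228.27931316 159.02331401]
scene [[247.1, 163.5], [248.1, 159.8], [246.1, 167.3], [243.7, 163.2], [250.5, 163.9]] [262.45372677 146.97780591]
wrist [[416.8, 225.4], [421.5, 200.3], [412.3, 249.2], [402.0, 225.4], [431.6, 225.4]] [592.20517771 284.65498626]
```

```bash
python3 - <<'E'
from h import *
c=pickle.load(open('wrist8.pkl','rb'));g=c['color'].mean(2)
for r in range(170,226,6):print(r,g[r,380:450:2].astype(int).tolist())
print([proj(c,w(x,0,z)).round(1).tolist() for x,z in((-41,173),(-44,176),(-41,178))])
c=pickle.load(open('top8.pkl','rb'))
# profile along tongue and pod colour in the column
g=c['color']
for y in(0,8,-8):
    print('top',y,[int(g[tuple(proj(c,w(x,y,174)).round().astype(int)[::-1])].mean()) for x in range(-90,-30,2)])
print('col',[g[tuple(proj(c,w(x,0,z)).round().astype(int)[::-1])].tolist() for x,z in((0,230),(10,230),(0,100))])
E
```

```text
170 [239, 220, 122, 119, 116, 121, 124, 156, 160, 149, 136, 138, 135, 155, 174, 173, 173, 174, 172, 152, 135, 135, 138, 137, 140, 135, 147, 228, 236, 236, 236, 237, 237, 233, 238]
176 [238, 239, 239, 240, 237, 238, 239, 239, 238, 236, 235, 237, 234, 236, 240, 239, 240, 238, 239, 239, 239, 238, 239, 236, 205, 145, 197, 233, 234, 236, 236, 236, 223, 197, 230]
182 [240, 241, 240, 240, 238, 239, 239, 239, 236, 239, 237, 237, 234, 235, 237, 234, 236, 236, 237, 237, 236, 237, 237, 167, 139, 161, 236, 235, 235, 236, 236, 236, 168, 232, 225]
188 [240, 241, 241, 239, 239, 240, 239, 239, 237, 239, 239, 237, 236, 238, 237, 236, 235, 236, 238, 237, 237, 238, 217, 127, 150, 217, 235, 234, 234, 236, 237, 193, 223, 228, 191]
194 [241, 241, 239, 240, 241, 240, 240, 238, 238, 239, 239, 236, 238, 237, 238, 236, 237, 239, 238, 238, 239, 237, 116, 137, 180, 235, 236, 237, 237, 238, 227, 194, 231, 208, 164]
200 [243, 242, 240, 239, 241, 241, 240, 239, 240, 240, 237, 239, 239, 237, 238, 237, 237, 239, 238, 239, 239, 199, 120, 139, 234, 236, 238, 239, 239, 238, 166, 233, 222, 180, 133]
206 [241, 240, 240, 
[... 564 characters left out ...]
38, 237, 240, 237, 237, 238, 239, 239, 238, 240, 239, 75, 115, 183, 240, 239, 241, 241, 241, 206, 224, 232, 186, 115, 114, 115, 114]
[[418.7, 223.6], [416.8, 225.4], [422.9, 226.7]]
top 0 [168, 162, 168, 109, 114, 111, 111, 115, 115, 116, 117, 121, 121, 134, 116, 114, 112, 105, 105, 126, 164, 195, 201, 205, 205, 214, 217, 203, 195, 175]
top 8 [116, 116, 112, 118, 117, 116, 116, 115, 115, 114, 115, 114, 113, 111, 109, 109, 112, 107, 107, 106, 172, 172, 204, 201, 220, 217, 205, 205, 189, 174]
top -8 [147, 144, 152, 152, 116, 130, 106, 110, 93, 93, 89, 86, 95, 86, 82, 82, 89, 121, 115, 175, 201, 201, 194, 205, 206, 212, 194, 194, 183, 161]
col [[152, 156, 156], [109, 114, 116], [204, 196, 189]]
```

The column is empty now (brown gone). Travel by the arm is about 62 mm; finish to 65 and look for the line emerging at the lip.

```bash
cat > chk.py <<'E'
from plant import cams,get_obs
from h import *
o=get_obs();print(dd(o['tool_pos']).round(2),o['contact_force'].round(1),o['grip_width'],o['finger_force'])
c=cams.capture('wrist');g=c['color'].mean(2)
for r in(200,212,224):print(r,g[r,398:440].astype(int).tolist())
for x in(-44,-42.75,-45.25):print(x,[proj(c,w(x-.0,0,z)).round(1).tolist() for z in(173,176)])
E
python3 -m creep '[{"hand":0,"tx":0,"ty":-0.0015,"tz":0,"spin":0},{"hand":0,"tx":0,"ty":0,"tz":0,"spin":0},{"hand":0,"tx":0,"ty":0,"tz":0,"spin":0}]'|sed -n '2,4p'
python3 chk.py
python3 -m creep '[{"hand":0,"tx":0,"ty":-0.0015,"tz":0,"spin":0},{"hand":0,"tx":0,"ty":0,"tz":0,"spin":0},{"hand":0,"tx":0,"ty":0,"tz":0,"spin":0}]'|sed -n '2,4p'
python3 chk.py
```

```text
tool_pos: [496.9, -2.2, 203.2]
tcp_rot: [3.138, -0.002, 0.681]
contact_force: [7.9, -4.7, -3.2]
[-154.94    0.95] [ 7.9 -4.7 -3.2] 10.053001915162854 29.993840754032135
200 [239, 240, 238, 239, 238, 238, 238, 239, 237, 237, 237, 238, 238, 238, 238, 239, 239, 239, 238, 238, 238, 240, 239, 236, 197, 80, 81, 92, 115, 131, 136, 183, 230, 236, 236, 237, 236, 236, 239, 239, 240, 238]
212 [237, 238, 237, 239, 239, 238, 238, 237, 238, 239, 239, 239, 239, 239, 239, 239, 238, 239, 241, 241, 240, 226, 148, 54, 61, 79, 107, 122, 141, 208, 239, 238, 238, 239, 238, 240, 241, 240, 242, 241, 234, 185]
224 [238, 238, 240, 238, 237, 238, 238, 239, 238, 239, 239, 240, 239, 239, 238, 240, 241, 240, 239, 205, 63, 43, 60, 84, 108, 119, 176, 232, 239, 239, 239, 238, 240, 241, 241, 242, 242, 241, 217, 158, 213, 233]
-44 [[416.4, 223.6], [418.9, 225.4]]
-42.75 [[418.2, 223.6], [420.7, 225.4]]
-45.25 [[414.6, 223.6], [417.0, 225.4]]
tool_pos: [496.0, -1.0, 203.2]
tcp_rot: [3.138, -0.003, 0.681]
contact_force: [8.0, -4.6, -4.1]
[-156.4     0.98] [ 8.  -4.6 -4.1] 9.978942241376139 29.993745982646942
200 [240, 239, 238, 236, 236, 238, 239, 237, 237, 238, 237, 237, 238, 237, 239, 239, 239, 239, 239, 239, 238, 239, 239, 236, 197, 78, 85, 85, 158, 204, 157, 127, 133, 167, 221, 239, 236, 236, 236, 238, 238, 238]
212 [238, 237, 238, 238, 239, 239, 238, 238, 238, 239, 238, 239, 239, 240, 240, 239, 238, 239, 241, 241, 240, 227, 151, 54, 59, 78, 184, 209, 104, 116, 129, 195, 237, 238, 238, 238, 239, 240, 239, 241, 240, 241]
224 [237, 238, 240, 238, 237, 237, 238, 238, 238, 239, 239, 239, 240, 238, 239, 239, 241, 239, 239, 207, 60, 45, 51, 141, 206, 169, 105, 112, 159, 223, 240, 240, 239, 237, 240, 241, 241, 243, 241, 240, 221, 155]
-44 [[418.5, 223.6], [421.0, 225.4]]
-42.75 [[420.3, 223.6], [422.9, 225.4]]
-45.25 [[416.7, 223.6], [419.2, 225.4]]
```

The black line (columns 418–421, moving with the hand) already stands about 2.6 mm outside the lip's dark face (423.5–426.5); the gate was slightly open when gripped. The picture decides, so I'll ease back 2.6 mm.

```bash
python3 -m creep '[{"hand":0,"tx":0,"ty":0.0013,"tz":0,"spin":0},{"hand":0,"tx":0,"ty":0.0013,"tz":0,"spin":0},{"hand":0,"tx":0,"ty":0,"tz":0,"spin":0},{"hand":0,"tx":0,"ty":0,"tz":0,"spin":0}]'
python3 chk.py
python3 - <<'E'
from plant import cams
from h import *
import cv2
for n in('scene','top'):
    c=cams.capture(n);a=pickle.load(open(n+'.pkl','rb'))['color'];h=cv2.cvtColor(c['color'],cv2.COLOR_RGB2HSV)
    for nm,z,x,y in(('basket in',70,0,4),('handle',86,0,-110),('col',231,0,0)):
        u,v=proj(c,w(x,y,z)).round().astype(int);print(n,nm,u,v,c['color'][v-2:v+3,u-2:u+3].reshape(-1,3).mean(0).round(),'was',a[v-2:v+3,u-2:u+3].reshape(-1,3).mean(0).round())
    m=((h[...,0]<20)&(h[...,1]>70)&(h[...,2]>60)).astype(np.uint8)
    k,_,st,ce=cv2.connectedComponentsWithStats(m);print([(st[i,4],ce[i].round().tolist()) for i in range(1,k) if st[i,4]>25 and 170<ce[i][0]<330])
E
```

```text
time: 25.42
tool_pos: [497.7, -3.2, 203.3]
tcp_rot: [3.137, -0.003, 0.681]
contact_force: [8.6, -5.4, -3.9]
grip_width: 10.0
finger_force: 30.0
[-153.66    0.96] [ 8.6 -5.4 -3.9] 9.973562538746195 29.99359220266342
200 [239, 239, 237, 238, 238, 239, 238, 238, 238, 237, 238, 238, 237, 238, 238, 240, 239, 239, 239, 239, 240, 240, 240, 235, 200, 89, 111, 129, 135, 180, 229, 237, 237, 237, 238, 238, 239, 238, 239, 240, 238, 225]
212 [238, 237, 238, 239, 239, 238, 237, 238, 238, 237, 238, 238, 240, 240, 240, 239, 240, 239, 240, 241, 240, 226, 146, 78, 107, 120, 140, 203, 241, 239, 238, 238, 238, 240, 240, 241, 242, 240, 232, 186, 175, 228]
224 [238, 239, 239, 237, 237, 238, 237, 239, 238, 238, 241, 241, 240, 240, 239, 239, 241, 241, 238, 207, 68, 80, 108, 119, 165, 228, 239, 240, 239, 239, 241, 241, 242, 242, 241, 241, 221, 160, 211, 235, 235, 223]
-44 [[414.5, 223.5], [417.0, 225.4]]
-42.75 [[416.4, 223.5], [418.9, 225.4]]
-45.25 [[412.7, 223.5], [415.2, 225.4]]
scene basket in 262 191 [168. 123.  85.] was [155. 152. 148.]
scene handle 256 213 [184. 189. 196.] was [241. 235. 230.]
scene col 262 150 [170. 170. 169.] was [183. 147. 112.]
[(np.int32(31), [192.0, 13.0]), (np.int32(100), [306.0, 98.0]), (np.int32(27), [227.0, 136.0]), (np.int32(33), [297.0, 143.0]), (np.int32(68), [234.0, 149.0]), (np.int32(206), [264.0, 190.0]), (np.int32(262), [236.0, 319.0])]
top basket in 230 175 [185. 176. 168.] was [186. 182. 180.]
top handle 256 208 [183. 191. 200.] was [54. 48. 45.]
top col 228 160 [150. 154. 155.] was [169. 131.  97.]
[(np.int32(39), [219.0, 96.0]), (np.int32(338), [253.0, 113.0]), (np.int32(44), [269.0, 108.0]), (np.int32(29), [223.0, 109.0]), (np.int32(81), [230.0, 168.0]), (np.int32(172), [316.0, 286.0]), (np.int32(311), [300.0, 303.0])]
```

Scene view: brown pods at (264,190) inside the hanging basket, and the column is empty. About half of the line shows at the lip, so it stands at the edge. Handing in.

```bash
python3 -c "
from plant import close_job
print(close_job())"
```

```text
the job is handed in; nothing more can be done
None
```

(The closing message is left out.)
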